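# Clear the cooling plate and leak-check its seam

### The job

Clear the spent boats off the cooling plate: put every one of them into the wooden tipping tray, then raise the tray's handle to tip them all together into the blue scrap bin, and lower the tray flat again. Then take the orange leak probe and guide its tip slowly and steadily (about 2 cm a second), just above or barely touching the plate, along the whole black seam from the green dot to the red dot. Finally lay the probe back in its cradle as it was, and leave the box of clean boats, the jar and the tongs alone.

Things in the scene. Friction and masses are not known exactly. Their poses are not given: they have to be found in the camera images.
- boat_a: spent ceramic combustion boat, white trough with brown slag in it, 80 x 30 x 20 mm (long along its x), 60 g, stands on the cooling plate at the start (may be absent); origin at the centre of its underside, z up
- boat_b: spent ceramic combustion boat, white trough with brown slag in it, 80 x 30 x 20 mm (long along its x), 60 g, stands on the cooling plate at the start (may be absent); origin at the centre of its underside, z up
- boat_c: spent ceramic combustion boat, white trough with brown slag in it, 80 x 30 x 20 mm (long along its x), 60 g, stands on the cooling plate at the start (may be absent); origin at the centre of its underside, z up
- boat_d: spent ceramic combustion boat, white trough with brown slag in it, 80 x 30 x 20 mm (long along its x), 60 g, stands on the cooling plate at the start (may be absent); origin at the centre of its underside, z up
- plate: fixed aluminium gas-purged cooling plate, 180 (x) x 200 (y) x 30 mm high; its two cover halves meet in a black dog-leg gasket seam 5 mm wide, flush with the top; origin at the centre of the underside. In the plate's frame the seam runs straight from (-40,-80) to (-40,-20), then to (40,20), then to (40,80) mm
- seam0 (a point): point on the top surface of the cooling plate on the seam, at the green start dot
- seam1 (a point): point on the top surface of the cooling plate on the seam, half-way along the first straight
- seam2 (a point): point on the top surface of the cooling plate on the seam, at the first bend
- seam3 (a point): point on the top surface of the cooling plate on the seam, half-way between the bends
- seam4 (a point): point on the top surface of the cooling plate on the seam, at the second bend
- seam5 (a point): point on the top surface of the cooling plate on the seam, half-way along the last straight
- seam6 (a point): point on the top surface of the cooling plate on the seam, at the red end dot
- station: fixed: steel stand under the wooden tipping tray and, on its +x side, an open blue scrap bin 170 (x) x 230 (y) mm, side walls 110 mm and far wall 150 mm high; origin on the bench under the tray's centre, x points from the tray's handle to the bin; tray's hinge axis along y at x = 80, z = 100 mm here; handle bar 220 mm behind (-x) and 30 mm above it when flat
- tray (a joint): hinge of the tipping tray, rad: 0 = flat (its stop), growing as the handle is raised so that the tray pours over its open edge into the bin; stop at 1.35; falls back flat if let go
- tray_in (a point): centre of the tray's floor (upper face), 104 mm above the bench when flat; turns with the tray; axes as the station's when flat. Inside 154 (x) x 194 (y) mm, walls 28 mm high on three sides, open towards the bin (+x)
- tray_handle (a point): middle of the tray's handle, a level round steel bar 12 mm thick along the station's y, 98 mm free between its arms, 57 mm clear of the tray's end wall, 130 mm above the bench when flat; moves with the tray
- bin_in (a point): centre of the scrap bin's inner floor, 6 mm above the bench; axes as the station's
- cradle: fixed black probe cradle: base 150 x 90 mm, two forked posts 100 mm apart (forks flare open upwards to 104 mm height); origin at the centre of the underside; x along the probe, towards its tip
- cradle_seat (a point): middle between the forks at their seat height, 80 mm above the bench: the probe's origin lies here when it is put away, its x along the cradle's x
- probe: hand-held leak probe, 160 g: orange square handle 140 x 24 x 24 mm along x with a thin steel neck that leaves the +x end, runs 35 mm ahead and bends straight down; lies in the cradle at the start. Origin at the centre of the handle's underside (handle's middle is 12 mm above it)
- probe_tip (a point): lower end of the probe's bent neck (black 10 mm ball): at x = 105 mm, z = -55 mm in the probe's frame, so 67 mm below the handle's centre line
- clean_box: bystander: small open wooden box 110 x 90 x 45 mm with clean white boats; not to be disturbed
- reagent: bystander: amber jar with white lid, 64 mm across, 140 mm high; not to be disturbed
- tongs: bystander: steel crucible tongs lying flat, 180 mm long; not to be disturbed

How it is judged:
On the way, in this order (a step that is already met when the one before it is completed fails the run):
1. every spent boat lies in the tipping tray, which is flat (value of joint tray below 0.08 rad and x of boat_a in the frame of tray_in between -0.082 and 0.082 m and y of boat_a in the frame of tray_in between -0.105 and 0.105 m and z of boat_a in the frame of tray_in between -0.02 and 0.05 m and x of boat_b in the frame of tray_in between -0.082 and 0.082 m and y of boat_b in the frame of tray_in between -0.105 and 0.105 m and z of boat_b in the frame of tray_in between -0.02 and 0.05 m and x of boat_c in the frame of tray_in between -0.082 and 0.082 m and y of boat_c in the frame of tray_in between -0.105 and 0.105 m and z of boat_c in the frame of tray_in between -0.02 and 0.05 m and x of boat_d in the frame of tray_in between -0.082 and 0.082 m and y of boat_d in the frame of tray_in between -0.105 and 0.105 m and z of boat_d in the frame of tray_in between -0.02 and 0.05 m), for 0.2 s.
2. the tray is tipped up steeply (over 0.7 rad) (value of joint tray above 0.7 rad), for 0.1 s.
3. every spent boat is in the scrap bin and the tray is lowered flat again (within 0.08 rad) (value of joint tray below 0.08 rad and x of boat_a in the frame of bin_in between -0.09 and 0.09 m and y of boat_a in the frame of bin_in between -0.115 and 0.115 m and z of boat_a in the frame of bin_in between -0.02 and 0.09 m and x of boat_b in the frame of bin_in between -0.09 and 0.09 m and y of boat_b in the frame of bin_in between -0.115 and 0.115 m and z of boat_b in the frame of bin_in between -0.02 and 0.09 m and x of boat_c in the frame of bin_in between -0.09 and 0.09 m and y of boat_c in the frame of bin_in between -0.115 and 0.115 m and z of boat_c in the frame of bin_in between -0.02 and 0.09 m and x of boat_d in the frame of bin_in between -0.09 and 0.09 m and y of boat_d in the frame of bin_in between -0.115 and 0.115 m and z of boat_d in the frame of bin_in between -0.02 and 0.09 m), for 0.3 s.
4. probe tip on the seam at the green start dot: within 10 mm, probe slower than 0.05 m/s, pressing less than 8 N (distance between probe_tip and seam0 below 0.01 m and linear speed of probe below 0.05 m/s and contact force between probe and plate below 8 N), for 0.15 s.
5. probe tip on the seam half-way along the first straight: within 10 mm, probe slower than 0.05 m/s, pressing less than 8 N (distance between probe_tip and seam1 below 0.01 m and linear speed of probe below 0.05 m/s and contact force between probe and plate below 8 N), for 0.15 s.
6. probe tip on the seam at the first bend: within 10 mm, probe slower than 0.05 m/s, pressing less than 8 N (distance between probe_tip and seam2 below 0.01 m and linear speed of probe below 0.05 m/s and contact force between probe and plate below 8 N), for 0.15 s.
7. probe tip on the seam half-way between the bends: within 10 mm, probe slower than 0.05 m/s, pressing less than 8 N (distance between probe_tip and seam3 below 0.01 m and linear speed of probe below 0.05 m/s and contact force between probe and plate below 8 N), for 0.15 s.
8. probe tip on the seam at the second bend: within 10 mm, probe slower than 0.05 m/s, pressing less than 8 N (distance between probe_tip and seam4 below 0.01 m and linear speed of probe below 0.05 m/s and contact force between probe and plate below 8 N), for 0.15 s.
9. probe tip on the seam half-way along the last straight: within 10 mm, probe slower than 0.05 m/s, pressing less than 8 N (distance between probe_tip and seam5 below 0.01 m and linear speed of probe below 0.05 m/s and contact force between probe and plate below 8 N), for 0.15 s.
10. probe tip on the seam at the red end dot: within 10 mm, probe slower than 0.05 m/s, pressing less than 8 N (distance between probe_tip and seam6 below 0.01 m and linear speed of probe below 0.05 m/s and contact force between probe and plate below 8 N), for 0.15 s.
At the end, for the whole second after the job is handed in: Every spent boat is at rest in the scrap bin, the tray is flat (within 0.08 rad), and the probe lies at rest in its cradle (within 15 mm and 0.15 rad of its seat, handle level within 0.2 rad) (all of step 3 and linear speed of each of boat_a, boat_b, boat_c, boat_d below 0.05 m/s and distance between probe and cradle_seat below 0.015 m and angle between the x axis of probe and the x axis of cradle, either way round below 0.15 rad and angle between probe's own z axis and vertical below 0.2 rad and linear speed of probe below 0.02 m/s); the robot touches nothing.
It fails at once if the box of clean boats is moved more than 30 mm (distance of clean_box from where it was at the start of the episode above 0.03 m).
It fails at once if the reagent jar is moved more than 30 mm (distance of reagent from where it was at the start of the episode above 0.03 m).
It fails at once if the tongs is moved more than 30 mm (distance of tongs from where it was at the start of the episode above 0.03 m).
Of boat_a, boat_b, boat_c, boat_d only 2 to 4 are there at a start; the rules pass over those that are not, and their reading is None.
At some moment in a run one of boat_a, boat_b, boat_c, boat_d may be knocked a few centimetres aside while the robot is not near it.
It also fails if it takes over 210 s, if anything falls off the work surface, if the arm or the gripper's body presses on something with over 40 N, if the wrist force passes 120 N, or if a joint passes its speed limit or range.

### The arm

A 7-joint arm with a two-finger parallel gripper is mounted at the origin on the work surface. World frame = base frame: x ahead of the robot, y to its left, z up, the work surface at z = 0. Lengths are in m, angles in rad, forces in N, time in s.
With the tool pointing down it reaches from about 0.4 to 0.875 m from the base axis. Payload 19.3 kg.
Tool frame: the origin (TCP) lies at the very end of the fingers, on their centre line; the grasp point (between the pads) lies 19 mm behind it; z points along the fingers, y is the direction in which the jaws open and shut (so a half turn about z gives the same grasp; the last joint's range is limited). The gripper opens to 85 mm and grips with 20 to 120 N. Pads are 22 mm wide; open, the fingers measure 114 mm over their backs; the gripper's body (76 mm by 85 mm) begins 54 mm behind the grasp point. The pads swing forward as they close: fully open they stand 13 mm farther back than shut.
Start: joints at [-1.34, 0.521, -0.036, 1.599, 0.021, 1.021, -0.113], TCP at [0.185, 0.597, 0.231] pointing down, gripper open.
Joint ranges: [-2.91, 2.91], [-0.3, 2.13], [-1.5, 1.42], [0.17, 2.43], [-1.26, 4.41], [0.16, 1.93], [-2.52, 2.52]. Speed limits (rad/s): [1.89, 1.89, 2.39, 2.39, 3.01, 3.01, 3.01].

### API

Orientations are given as a 3x3 rotation matrix whose columns are the frame's x, y, z axes.
In Python, from station import env, claw, sensors, optics, workorder gives the robot as it stands. Calls block until the motion is done:
- env.reach(position, orientation): joint-space move of the TCP to a pose.
- env.move_straight(position, attitude=None, rate=0.15, f_stop=None): straight line of the TCP; attitude=None keeps the orientation; rate is the mean speed in m/s. With f_stop (N) it stops when the force on the tool has changed by that much, and returns True; else False.
- env.movej(angles): joint-space move.
- claw.gripper_open() and claw.close(grip_force=None): open the fingers fully, or close them until they stop; grip_force is the grip in N (None keeps the last).
- env.pause(seconds).
- env.inverse_kinematics(position, orientation): joint angles nearest the present ones, or None.
- sensors.get_obs(): the state.
- optics.grab_frame(name): name is "scene" or "top" or "wrist"; returns the picture (420x560x3 uint8, red, green, blue); there is no depth.
- optics.camera_info(name): a dict with "fx", "fy", "cx", "cy" (pixels), "cam_to_world" (4x4, takes a point from camera to world coordinates). Camera axes: x right, y up, looking along -z (the intrinsics and any distortion apply to the point x, -y, -z); pixel columns grow to the right and rows downward; lengths in m; the calibration is good to about 2 mm. A picture is of the moment at which its call begins: read the wrist's pose just before it. camera_info takes no time and is no camera call; for the wrist camera it gives the pose at the moment of the call.
A pose or a line that the arm cannot do raises env.MotionError and nothing moves.
- workorder.sign_off(): hands the job in, once; it reports no verdict.
The state is a dict: "t": time; "joint_positions": joint angles; "dq": joint speeds; "effort": joint torques, N m; "ee_pos": TCP position; "tcp_rot": TCP orientation; "wrist_force": force on the tool from outside, world axes, zero at the start; "moment": the same for the moment, N m; "grip_width": finger opening in m.
Only numpy, scipy, OpenCV 4.12 (cv2) and the standard library are available. Lean on these libraries where they do the work, as an engineer would, in place of code of your own. Each camera call takes 0.05 s, during which the arm holds its last target.

## Working session

There is one attempt and no reset: what is moved stays moved. The work goes in short steps, each a Python script; the robot and the scene stay as the last script left them, time stands still between calls to the robot, and variables do not carry over. Pictures are saved under pics/ and viewed, and the job is handed in when it is done.

```bash
ls; mkdir -p pics; python3 - <<'E'
from station import env, claw, sensors, optics, workorder
import cv2
o=sensors.get_obs();print(o)
for n in("scene","top","wrist"):
    i=optics.camera_info(n);print(n,i)
    cv2.imwrite(f"pics/{n}0.png",cv2.cvtColor(optics.grab_frame(n),cv2.COLOR_RGB2BGR))
E
```

```text
pics
{'t': 0.0, 'joint_positions': array([-1.34023192,  0.52203039, -0.0362829 ,  1.59998788,  0.02122084,
        1.0210478 , -0.11278819]), 'dq': array([ 0.00205457, -0.00169144,  0.00069361, -0.00053927,  0.00149216,
        0.00032411, -0.00066731]), 'effort': array([-1.86405041e-04, -9.27069855e+01,  1.97960861e+00, -3.69949043e+01,
        1.78214035e-02,  7.94960040e-03, -2.51611544e-05]), 'ee_pos': array([0.18512726, 0.59662569, 0.23072322]), 'tcp_rot': array([[-9.55102559e-01,  2.96275308e-01, -2.10822135e-04],
       [ 2.96275361e-01,  9.55101969e-01, -1.06779195e-03],
       [-1.15003753e-04, -1.08231223e-03, -9.99999408e-01]]), 'wrist_force': array([-0.11703191,  0.43689943,  0.32804321]), 'moment': array([0.02287559, 0.05015374, 0.03044939]), 'grip_width': 0.08556860876571937}
scene {'fx': 515.8636534809295, 'fy': 515.8636534809295, 'cx': 278.4997158031019, 'cy': 203.55402922277742, 'cam_to_world': array([[ 0.54471862, -0.53637066,  0.64466126,  1.34723277],
       [ 0.83857817,  0.34080453, -0.42501638, -0.53663467],
       [ 0.00826284,  0.7721132 ,  0.6354313 ,  0.87404936],
       [ 0.        ,  0.        ,  0.        ,  1.        ]])}
top {'fx': 476.20644949499854, 'fy': 476.20644949499854, 'cx': 273.16000676685945, 'cy': 209.22905760397356, 'cam_to_world': array([[ 0.00803472,  0.99754618, -0.06954902,  0.47958988],
       [-0.99955076,  0.01002022,  0.02824659,  0.01515255],
       [ 0.02887418,  0.06929083,  0.99717855,  1.28211205],
       [ 0.        ,  0.        ,  0.        ,  1.        ]])}
wrist {'fx': 351.17885316582533, 'fy': 351.17885316582533, 'cx': 282.96586975347526, 'cy': 203.41072585697373, 'cam_to_world': array([[ 0.29650702, -0.92141357, -0.25115855,  0.1209374 ],
       [ 0.95502936,  0.28563305,  0.0795782 ,  0.61697977],
       [-0.00158525, -0.26345928,  0.96466922,  0.37307498],
       [ 0.        ,  0.        ,  0.        ,  1.        ]])}
```

View pics/scene0.png

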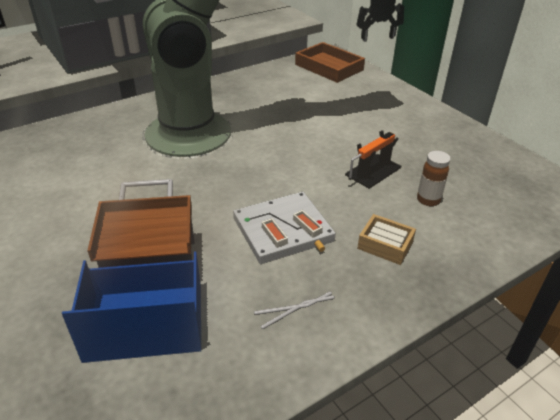

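View pics/top0.png

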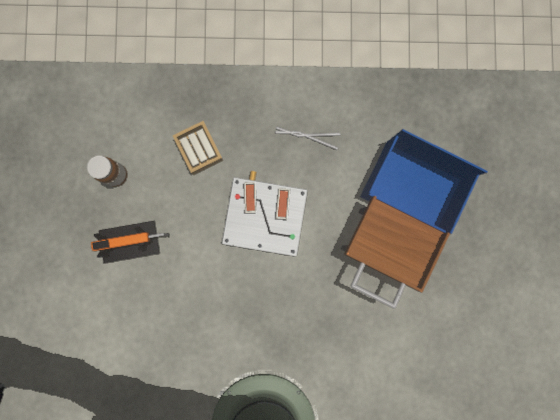

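View pics/wrist0.png

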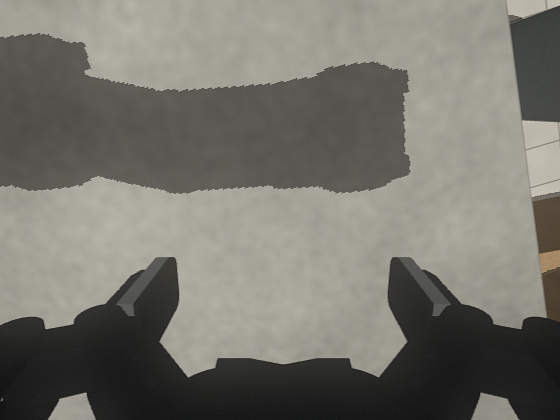

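The scene and top views agree: two boats on the plate (top px ~(250,197) and (283,203)), probe at (122,241) with its tip to the right, tray at (397,245), handle at (380,298), bin at (420,190). Next I measure with colour masks and rays.

```bash
cat > h.py <<'E'
import numpy as np, cv2
from station import env, claw, sensors, optics, workorder
def grab(n,save=None):
    i=optics.camera_info(n); im=optics.grab_frame(n)
    if save: cv2.imwrite("pics/"+save,cv2.cvtColor(im,cv2.COLOR_RGB2BGR))
    return im,i
def ray(i,u,v):
    T=i["cam_to_world"]; d=np.array([(u-i["cx"])/i["fx"],-(v-i["cy"])/i["fy"],-1.])
    d=T[:3,:3]@d; return T[:3,3],d/np.linalg.norm(d)
def onz(i,u,v,z):
    o,d=ray(i,u,v); return o+d*(z-o[2])/d[2]
def tri(i1,p1,i2,p2):
    o1,d1=ray(i1,*p1);o2,d2=ray(i2,*p2)
    A=np.stack([d1,-d2],1); s=np.linalg.lstsq(A,o2-o1,rcond=None)[0]
    a=o1+s[0]*d1;b=o2+s[1]*d2
    return (a+b)/2,np.linalg.norm(a-b)
def proj(i,p):
    T=np.linalg.inv(i["cam_to_world"]); c=T[:3,:3]@np.asarray(p)+T[:3,3]
    return np.array([i["cx"]+i["fx"]*c[0]/-c[2], i["cy"]-i["fy"]*c[1]/-c[2]])
def blobs(im,lo,hi,amin=6):
    hsv=cv2.cvtColor(im,cv2.COLOR_RGB2HSV); m=cv2.inRange(hsv,np.array(lo),np.array(hi))
    n,l,s,c=cv2.connectedComponentsWithStats(m)
    return [(c[k],s[k],l==k) for k in range(1,n) if s[k,4]>=amin]
def down(yaw):  # tool z down, tool x at angle yaw in the world
    c,s=np.cos(yaw),np.sin(yaw); return np.array([[c,s,0],[s,-c,0],[0,0,-1.]])
E
python3 - <<'E'
import cv2,numpy as np
from h import *
for n in("top","scene"):
    im=cv2.cvtColor(cv2.imread(f"pics/{n}0.png"),cv2.COLOR_BGR2RGB); i=optics.camera_info(n)
    for nm,lo,hi in(("green",(45,100,60),(85,255,255)),("orange/red",(0,150,120),(14,255,255)),("red2",(172,120,100),(180,255,255)),("blue",(105,120,40),(125,255,255)),("brown",(0,110,60),(16,255,255))):
        for c,s,_ in blobs(im,lo,hi,8): print(n,nm,c.round(1),s)
def crop(f,x,y,w,h,k,o):
    im=cv2.imread(f)[y:y+h,x:x+w]; cv2.imwrite(o,cv2.resize(im,None,fx=k,fy=k,interpolation=cv2.INTER_CUBIC))
crop("pics/top0.png",215,170,100,95,6,"pics/c_plate.png")
crop("pics/top0.png",330,120,160,190,3,"pics/c_st.png")
crop("pics/top0.png",80,210,100,60,6,"pics/c_pr.png")
crop("pics/scene0.png",340,125,80,70,6,"pics/s_pr.png")
crop("pics/scene0.png",60,170,160,190,3,"pics/s_st.png")
E
```

```text
top green [292. 236.] [291 235   3   3   9]
top orange/red [237. 196.] [236 195   3   3   9]
top orange/red [127. 240.] [ 99 232  49  18 395]
top orange/red [ 92.6 246.2] [ 91 242   6   9  14]
top blue [419.6 182.3] [ 369  130  118  103 4953]
top blue [420.  147.2] [414 142  12  11  38]
top blue [462.  187.2] [458 187   9   2   9]
top brown [110.1 172.2] [ 99 159  17  23  67]
top brown [249.7 196.7] [246 185   8  26 191]
top brown [282.5 203.3] [278 191  10  26 189]
top brown [237.1 196.2] [235 194   5   5  17]
top brown [395.2 243.7] [ 346  197  103   95 5078]
top brown [123.7 240.4] [ 91 232  59  19 497]
scene orange/red [330.2  60.8] [309  53  45  17 325]
scene orange/red [373.4 144.8] [359 135  36  21 219]
scene orange/red [154.1 232.6] [ 108  197   82   61 3131]
scene orange/red [307.5 221.4] [299 215  18  14  72]
scene orange/red [274.5 230.7] [267 223  16  16  93]
scene blue [137.3 312.2] [   63   252   134   110 10062]
scene brown [328.6  60.9] [ 296   43   68   39 1534]
scene brown [375.1 145.6] [358 134  37  26 393]
scene brown [434.7 172.2] [424 162  24  19 284]
scene brown [146.6 229.4] [  93  196   98   64 4968]
scene brown [427.3 201.4] [418 196  21  10  88]
scene brown [ 94.5 226.3] [ 88 202  19  49 135]
scene brown [307.5 221.3] [298 214  20  16 112]
scene brown [319.1 221.8] [317 221   5   3  10]
scene brown [274.6 230.7] [266 222  18  18 133]
scene brown [524. 293.] [ 497  262   57   56 1097]
scene brown [554.6 329.8] [544 301  16  54 393]
```

```bash
python3 - <<'E'
import cv2,numpy as np
a=cv2.imread("pics/c_st.png");b=cv2.imread("pics/s_st.png")
h=max(a.shape[0],b.shape[0]);print(a.shape,b.shape)
a=cv2.resize(a,(400,475));b=cv2.resize(b,(400,475));cv2.imwrite("pics/st2.png",np.hstack([a,b]))
a=cv2.imread("pics/c_pr.png");b=cv2.imread("pics/s_pr.png")
a=cv2.resize(a,(400,240));b=cv2.resize(b,(400,350));cv2.imwrite("pics/pr2.png",np.hstack([np.vstack([a,np.zeros((110,400,3),np.uint8)]),b]))
E
```

```text
(570, 480, 3) (570, 480, 3)
```

View pics/c_plate.png

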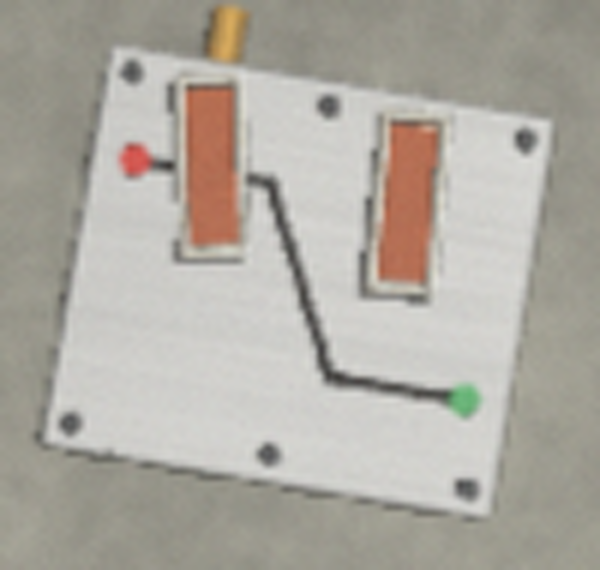

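View pics/st2.png

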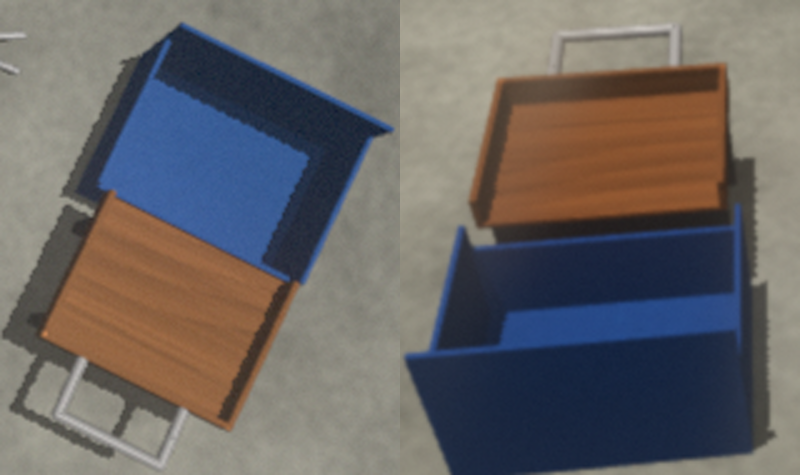

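View pics/pr2.png

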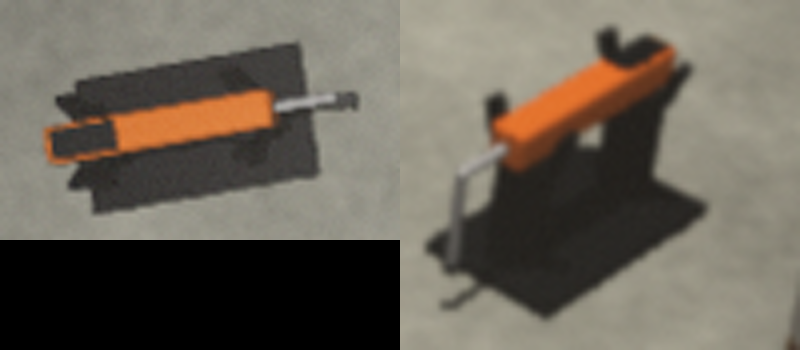

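```bash
python3 - <<'E'
from h import *
import scipy.optimize as so
it,is_=optics.camera_info("top"),optics.camera_info("scene")
P=lambda x,y:(x/6+215-.42,y/6+170-.42)
S=lambda x,y:(x/2.5+330-.3,y/2.5+120-.3)
SS=lambda x,y:((x-400)/2.5+60-.3,y/2.5+170-.3)
im=cv2.cvtColor(cv2.imread("pics/scene0.png"),cv2.COLOR_BGR2RGB)
print([ (c.round(1),s[4]) for c,s,_ in blobs(im,(40,60,40),(85,255,255),5)])
print("red",tri(it,P(134,160),is_,(319.3,221.8)))
pf=np.array([[-40,-80],[-40,-20],[40,20],[40,80]])/1e3
px=[P(465,400),P(329,377),P(270,183),P(134,160)]
w=np.array([onz(it,*p,.03)[:2] for p in px]);print(w)
def fit(a,b):
    ca,cb=a.mean(0),b.mean(0);H=(a-ca).T@(b-cb);t=np.arctan2(H[0,1]-H[1,0],H[0,0]+H[1,1])
    R=np.array([[np.cos(t),-np.sin(t)],[np.sin(t),np.cos(t)]]);return t,cb-R@ca,R,(b-(a@R.T+cb-R@ca))
t,c,R,e=fit(pf,w);print("plate",t,c,e*1e3)
for p in [(110,47),(552,120),(490,517),(43,443)]: print("corner in plate",R.T@(onz(it,*P(*p),.03)[:2]-c)*1e3)
print("handle R(+y)",tri(it,S(60,412),is_,SS(678,31)),"L",tri(it,S(165,465),is_,SS(557,36)))
# tray rear corners (top of wall) and front
print("rear +y",tri(it,S(42,336),is_,SS(726,66)),"rear -y",tri(it,S(230,428),is_,SS(499,80)))
print("front +y",tri(it,S(108,192),is_,SS(730,185)),"front -y",tri(it,S(297,283),is_,SS(474,205)))
# boats
for a,b in (((249.7,196.7),(307.5,221.3)),((282.5,203.3),(274.6,230.7))): print("boat",tri(it,a,is_,b))
# probe: handle ends
q=lambda x,y:(x/4+80-.4,y/4+210-.4); qs=lambda x,y:((x-400)/5+340-.4,y/5+125-.4)
print("probe rear top mid",tri(it,q(46,145),is_,qs(660,43)),"front",tri(it,q(272,108),is_,qs(507,133)))
print("tip",tri(it,q(347,101),is_,qs(453,264)))
E
```

```text
[(array([421.1,  41.3]), np.int32(3894)), (array([246.8, 219.1]), np.int32(12))]
red (array([0.60102249, 0.07630927, 0.02643913]), np.float64(0.0014500846727082295))
[[ 0.49620902 -0.07065527]
 [ 0.50576358 -0.01095896]
 [ 0.59075327  0.01571809]
 [ 0.60026197  0.0755407 ]]
plate -0.15582414511880238 [0.54824696 0.00241114] [[-0.10703393 -0.24346344]
 [ 0.1358656   0.1798107 ]
 [-0.11293208 -0.24295958]
 [ 0.08410042  0.30661231]]
corner in plate [87.55531201 99.13465749]
corner in plate [ 88.09257449 -98.41588772]
corner in plate [-88.68156199 -99.24584371]
corner in plate [-88.66519281  98.51065276]
handle R(+y) (array([ 0.38074783, -0.21183478,  0.12625151]), np.float64(0.004742653964377956)) L (array([ 0.33074689, -0.31292111,  0.1294121 ]), np.float64(0.004356502106919601))
rear +y (array([ 0.45352375, -0.19536701,  0.12518008]), np.float64(0.003365860715863688)) rear -y (array([ 0.36555226, -0.37868403,  0.12797543]), np.float64(0.0011646494263694476))
front +y (array([ 0.59565404, -0.26086718,  0.12163802]), np.float64(0.0052878033302546324)) front -y (array([ 0.50704038, -0.44751832,  0.12367372]), np.float64(0.003273254081003687))
boat (array([0.59841171, 0.041857  , 0.04249948]), np.float64(0.0006430294112076324))
boat (array([ 0.5823717 , -0.04365278,  0.04116229]), np.float64(0.0015999495623307454))
probe rear top mid (array([0.46735288, 0.42764377, 0.09707503]), np.float64(0.0009012190895042108)) front (array([0.49206155, 0.29158787, 0.09781995]), np.float64(0.002096769133222037))
tip (array([0.49745647, 0.25926204, 0.02593322]), np.float64(0.0010694371134587015))
```

Measurements check out (plate corners at ±88/±99 mm, red dot at 26 mm, handle at 128 mm, boat slag at 42 mm, tip at 26 mm). Now refine the station and cradle, check IK for the whole plan, then go above the first boat.

```bash
cat >> h.py <<'E'
def boats():
    """slag blobs on the plate seen by the top camera -> [(xy, yaw, px)]"""
    im,i=grab("top"); out=[]
    for c,s,m in blobs(im,(0,110,60),(16,255,255),90):
        p=onz(i,*c,.043)
        if abs(p[0]-.548)<.16 and abs(p[1])<.17 and s[4]<400:
            ys,xs=np.nonzero(m); w=np.array([onz(i,x,y,.043)[:2] for x,y in zip(xs,ys)])
            l,V=np.linalg.eigh(np.cov((w-w.mean(0)).T)); v=V[:,1]*np.sign(V[0,1])
            out.append((w.mean(0),np.arctan2(v[1],v[0]),c))
    return out
E
python3 - <<'E'
from h import *
it=optics.camera_info("top")
S=lambda x,y:(x/2.5+330-.3,y/2.5+120-.3)
g=lambda p,z:onz(it,*S(*p),z)[:2]
ha,hb=g((60,412),.13),g((165,465),.13)
ra,rb,fa,fb=g((42,336),.132),g((230,428),.132),g((108,192),.132),g((297,283),.132)
for n,v in(("bar",ha-hb),("rear",ra-rb),("front",fa-fb)): print(n,np.arctan2(v[1],v[0])-np.pi/2,np.linalg.norm(v))
for n,v in(("s+",fa-ra),("s-",fb-rb)): print(n,np.arctan2(v[1],v[0]),np.linalg.norm(v))
print("handle",(ha+hb)/2,"tray c",(ra+rb+fa+fb)/4)
for b in boats(): print(b)
q=env.inverse_kinematics
yaw=-.46; sx=np.array([np.cos(yaw),np.sin(yaw),0]);sy=np.array([-sx[1],sx[0],0])
h=np.append((ha+hb)/2,.13)
for phi in(0,.3,.5,.7):
  for sg in(1,-1):
    z=np.sin(phi)*sx+np.array([0,0,-np.cos(phi)]); x=sg*sy; R=np.stack([x,np.cross(z,x),z],1)
    r=[]
    for th in np.arange(0,1.31,.1):
        p=h+sx*(.22-.22*np.cos(th)+.03*np.sin(th))+np.array([0,0,.22*np.sin(th)+.03*np.cos(th)-.03])
        r.append(q(p+z*.019,R) is not None)
    print(phi,sg,"".join("01"[k] for k in r), q(h+z*.019-z*.1,R) is not None)
E
```

```text
bar -0.45826054748068534 0.11325948187604744
rear -0.4461536530579515 0.20202657197576082
front -0.44030670669363436 0.20454970268291095
s+ -0.4340648629272496 0.15488746122557195
s- -0.45030092879420713 0.15607347037364247
handle [ 0.35489477 -0.26402785] tray c [ 0.47955083 -0.32001637]
(array([0.59828937, 0.04154406]), np.float64(0.040162866182453495), array([249.71428571, 196.66666667]))
(array([ 0.58197458, -0.04422573]), np.float64(-0.08766662586203332), array([282.49473684, 203.23684211]))
0 1 11111111111111 True
0 -1 11111111111111 True
0.3 1 11111111111111 True
0.3 -1 11111111111111 True
0.5 1 00011111111111 False
0.5 -1 00011111111111 False
0.7 1 00000001111111 False
0.7 -1 00000001111111 False
```

```bash
python3 - <<'E'
from h import *
b=sorted(boats(),key=lambda b:b[0][1])[-1]; print(b)
R=down(b[1]+np.pi)
env.reach([*b[0],.2],R)
im,i=grab("wrist","w1.png"); o=sensors.get_obs(); print(o["ee_pos"],o["t"])
for c,s,m in blobs(im,(0,110,60),(16,255,255),200): print(c,s,onz(i,*c,.043))
print(proj(i,[*b[0],.043]))
E
```

```text
(array([0.59825654, 0.04159464]), np.float64(0.03925020010404132), array([249.69473684, 196.67894737]))
[0.59822273 0.04248924 0.20000146] 2.7583
[181.36004515 162.6010158 ] [ 169  123   27   80 1772] [ 0.57996651 -0.04487086  0.043     ]
[279.23123123 153.70570571] [268 147  25  18 333] [0.56900542 0.03857852 0.043     ]
[280.62174579 209.08882083] [269 193  25  30 653] [0.61796429 0.04164289 0.043     ]
[281.43358283 187.40953767]
```

View pics/w1.png

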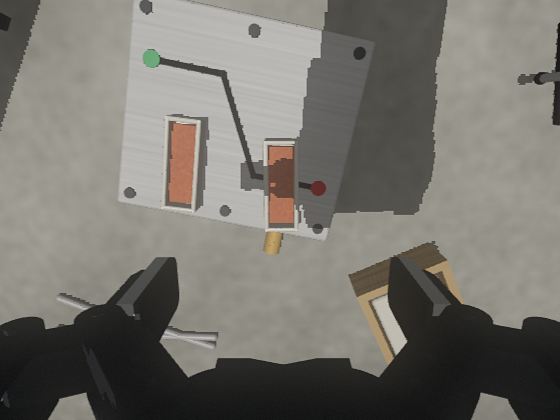

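The wrist view agrees with the top view to 2 mm (boat 1 at px (281,186), boat 2 at (181,162), arm shadow over the plate). Grasp boat 1 and place it.

```bash
cat >> h.py <<'E'
SY=-.446; SXV=np.array([np.cos(SY),np.sin(SY),0]); SYV=np.array([-SXV[1],SXV[0],0]); TC=np.array([.482,-.321,.104]); Z=np.array([0,0,1.])
def pick(b,look=None):
    R=down(b[1]+np.pi)
    env.reach([*b[0],.12],R)
    hit=env.move_straight([*b[0],.037],rate=.08,f_stop=12)
    claw.close(40); o=sensors.get_obs(); print("hit",hit,o["ee_pos"],"width",o["grip_width"])
    env.move_straight([*b[0],.2],rate=.15)
    if look: grab("wrist",look)
    return sensors.get_obs()["grip_width"]
def drop(dx,dy):
    p=TC+SXV*dx+SYV*dy; R=down(SY+np.pi)
    env.reach(p+Z*.1,R)
    hit=env.move_straight(p+Z*.010,rate=.1,f_stop=8); print("hit",hit,sensors.get_obs()["ee_pos"])
    claw.gripper_open(); env.move_straight(p+Z*.12,rate=.2)
E
python3 - <<'E'
from h import *
b=max(boats(),key=lambda b:b[0][1]) if 0 else (np.array([.5985,.0418]),.039)
w=pick(b,"w2.png"); print(w)
if w>.02: drop(-.028,-.036)
grab("wrist","w3.png"); print(sensors.get_obs()["t"])
E
```

```text
hit False [0.59858447 0.04179986 0.0372851 ] width 0.029256374452092646
0.029108343215347672
hit False [ 0.44147863 -0.34159324  0.11453323]
10.1333
```

View pics/w3.png

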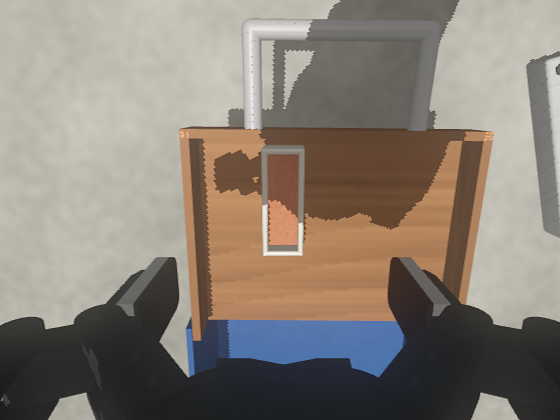

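Boat 1 lies in the tray, aligned, upright (px (284,200)). Next: look again (it may have been knocked), then boat 2.

```bash
python3 - <<'E'
from h import *
bs=boats(); print(bs)
b=bs[0]
w=pick(b,"w4.png"); print(w)
if w>.02: drop(.025,.036)
grab("wrist","w5.png"); grab("top","t5.png"); print(boats(),sensors.get_obs()["t"])
E
```

```text
[(array([ 0.58197458, -0.04422573]), np.float64(-0.08766662586203332), array([282.49473684, 203.23684211]))]
hit False [ 0.58208369 -0.04421736  0.03730766] width 0.02886123598475395
0.028900713210278605
hit False [ 0.52040201 -0.29947408  0.11457909]
[] 18.0333
```

View pics/w5.png

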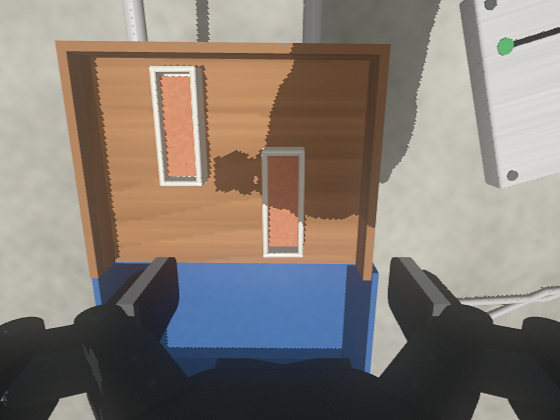

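View pics/t5.png

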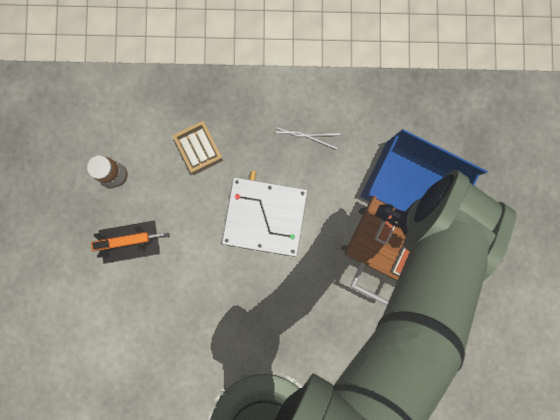

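Both boats are in the tray and the plate is empty. Now hover in the tilted handle-grasp pose and check the bar from there.

```bash
cat >> h.py <<'E'
HB=np.array([.3555,-.2625,.130])
def tilt(phi,sg):
    z=np.sin(phi)*SXV-np.cos(phi)*Z; x=sg*SYV; return np.stack([x,np.cross(z,x),z],1)
E
python3 - <<'E'
from h import *
q0=sensors.get_obs()["joint_positions"]
best=None
for sg in(1,-1):
    R=tilt(.3,sg); q=env.inverse_kinematics(HB-R[:,2]*.09,R); print(sg,q.round(2))
    if best is None or abs(q[6])<abs(best[1][6]): best=(sg,q)
sg=best[0]; print("sg",sg); R=tilt(.3,sg)
env.reach(HB-R[:,2]*.09,R)
im,i=grab("wrist","w6.png")
print(sensors.get_obs()["ee_pos"],proj(i,HB),proj(i,HB+SYV*.049),proj(i,HB-SYV*.049))
E
```

```text
1 [-0.21  0.09  0.79  2.38 -0.25  0.41  0.35]
-1 [-0.59  0.23  1.31  2.39 -0.67  0.49 -2.34]
sg 1
[ 0.33211606 -0.25137525  0.21616559] [283.00647464 207.76079404] [283.15181161 135.52456627] [282.87593191 272.64390477]
```

View pics/w6.png

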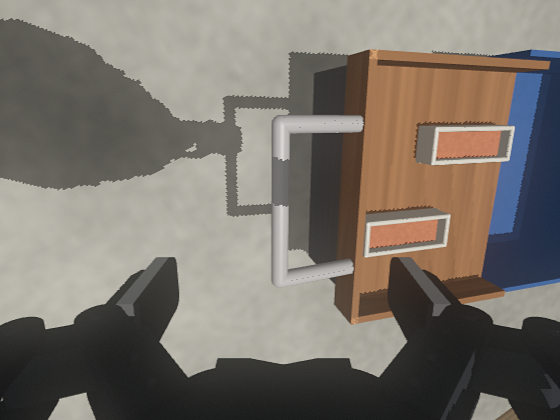

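Bar at px col 281, rows 125–280, vs my prediction col 283, rows 135–273 for its free span: within ~1 mm. Grip and raise.

```bash
cat >> h.py <<'E'
def arc(p0,th): return p0+SXV*(.22-.22*np.cos(th)+.03*np.sin(th))+Z*(.22*np.sin(th)+.03*np.cos(th)-.03)
E
python3 - <<'E'
from h import *
R=tilt(.3,1); z=R[:,2]
print(env.move_straight(HB+z*.019,rate=.08,f_stop=10))
claw.close(50); o=sensors.get_obs(); f0=o["wrist_force"]; p0=o["ee_pos"]; print(o["grip_width"],p0,f0)
np.save("p0.npy",p0)
if o["grip_width"]>.006:
  for th in np.arange(.1,1.16,.1):
    env.move_straight(arc(p0,th),rate=.1); o=sensors.get_obs()
    f=o["wrist_force"]; print(round(th,2),f.round(1),round(o["grip_width"],4),(o["ee_pos"]-arc(p0,th)).round(4))
    if np.linalg.norm(f-f0)>50: print("STOP");break
env.pause(.5)
grab("scene","s7.png"); grab("top","t7.png"); print(sensors.get_obs()["t"])
E
```

```text
False
0.00996239223027699 [ 0.35927122 -0.26426603  0.11144618] [-10.51648982   5.07254099   8.03997417]
0.1 [-2.8 -2.5 -3.5] 0.0104 [-0.0004  0.     -0.0002]
0.2 [-8.4 -1.7 -1.2] 0.0101 [-0.0009  0.0003 -0.0005]
0.3 [-13.5   0.2   1.7] 0.0105 [-0.0014  0.0005 -0.0008]
0.4 [-20.5   3.6   8.3] 0.0099 [-0.0022  0.0009 -0.0012]
0.5 [-25.1   7.5  15.8] 0.0102 [-0.0023  0.0009 -0.0012]
0.6 [-25.3   7.7  20.2] 0.0102 [-0.0019  0.0005 -0.0009]
0.7 [-21.2   7.2  22.1] 0.0105 [-0.0012  0.0001 -0.0005]
0.8 [-14.7   2.5  14.6] 0.0104 [-0.0004 -0.0005 -0.0001]
0.9 [-7.8 -4.1  3.3] 0.0105 [-0.0002 -0.0008 -0.0003]
1.0 [-3.9 -5.8  1.9] 0.0104 [ 0.     -0.001  -0.0003]
1.1 [-7.2 -3.1  8. ] 0.0099 [ 0.     -0.0013  0.    ]
26.775
```

View pics/s7.png

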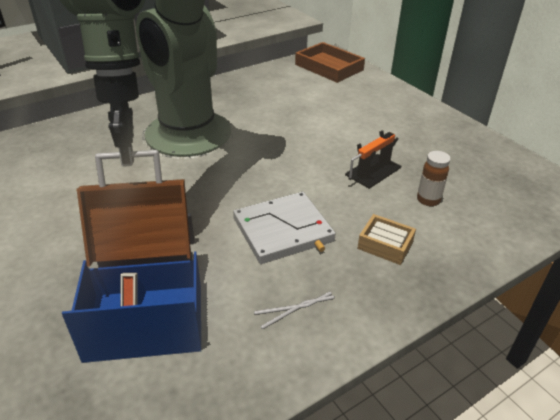

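View pics/t7.png

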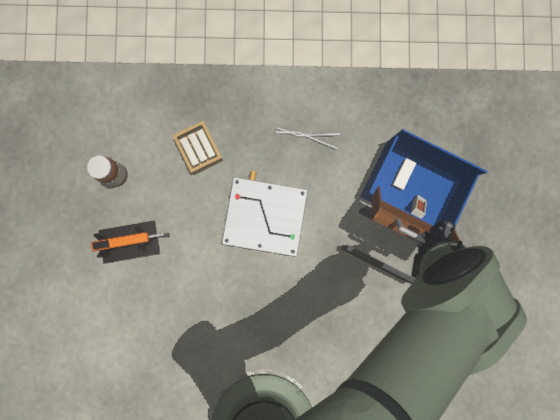

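```bash
python3 - <<'E'
import cv2,numpy as np
a=cv2.imread("pics/s7.png")[150:360,60:220];b=cv2.imread("pics/t7.png")[120:280,340:500]
cv2.imwrite("pics/z7.png",np.hstack([cv2.resize(a,(400,525)),cv2.resize(cv2.resize(b,(400,400)),(400,525))]))
E
```

```text
(no output)
```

View pics/z7.png

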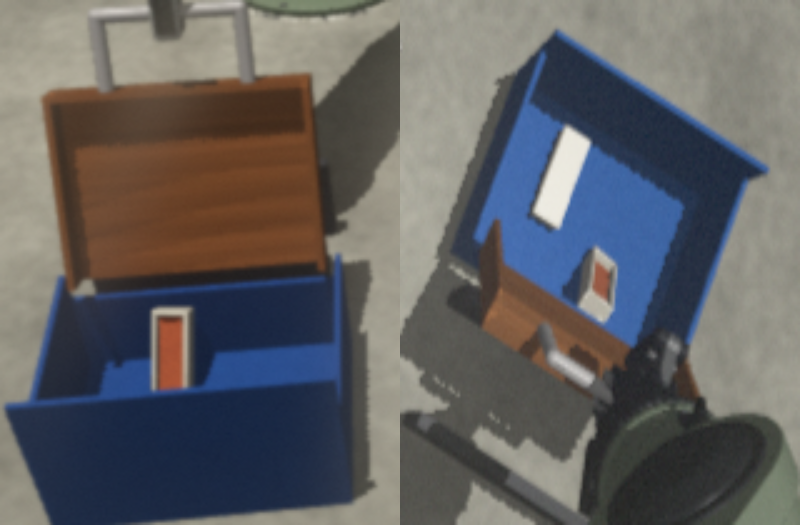

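One boat lies upside down on the bin floor, the other leans on end against the bin's near wall. Lower the tray slowly and look again.

```bash
python3 - <<'E'
from h import *
p0=np.load("p0.npy"); R=tilt(.3,1); z=R[:,2]
for th in np.arange(1.0,-.01,-.1):
    env.move_straight(arc(p0,th),rate=.1); o=sensors.get_obs(); f=o["wrist_force"]
    print(round(th,2),f.round(1),end=" ")
    if np.linalg.norm(f)>70: print("STOP");break
else:
    claw.gripper_open(); env.pause(.3)
    env.move_straight(p0-z*.15,rate=.15)
    env.movej([0.3,.5,0,1.6,0,1.0,-.1])
    grab("scene","s8.png"); grab("top","t8.png"); print(sensors.get_obs()["t"])
    a=cv2.imread("pics/s8.png")[150:360,60:220];b=cv2.imread("pics/t8.png")[120:320,340:500]
    cv2.imwrite("pics/z8.png",np.hstack([cv2.resize(a,(400,525)),cv2.resize(b,(400,525))]))
E
```

```text
1.0 [-3.5 -6.2  4.6] 0.9 [-6.3 -4.6  5. ] 0.8 [-5.8 -3.2  2.5] 0.7 [-2.4 -3.8 -2.2] 0.6 [-7.5 -0.5  4.6] 0.5 [-8.   2.7  4.2] 0.4 [-4.   3.2  2.3] 0.3 [-5.   4.8  1.9] 0.2 [-5.2  5.9  0.6] 0.1 [-5.9  7.5  0.7] 0.0 [-5.6  7.8 -0.1] Traceback (most recent call last):
  File "<stdin>", line 9, in <module>
station.MotionError: the arm cannot follow that straight line within its joint ranges
```

```bash
python3 - <<'E'
from h import *
p0=np.load("p0.npy"); R=tilt(.3,1); z=R[:,2]
env.move_straight(HB-z*.07,rate=.1)
env.reach([.4,-.15,.3],down(np.pi)); 
env.reach([.45,.25,.3],down(-.1))
a,_=grab("scene","s8.png"); b,_=grab("top","t8.png"); print(sensors.get_obs()["t"],sensors.get_obs()["joint_positions"].round(2))
a=cv2.imread("pics/s8.png")[150:360,60:220];b=cv2.imread("pics/t8.png")[120:320,340:500]
cv2.imwrite("pics/z8.png",np.hstack([cv2.resize(a,(400,525)),cv2.resize(b,(400,500))[:525]]) if 0 else np.hstack([cv2.resize(a,(400,525)),cv2.resize(b,(400,525))]))
E
```

```text
37.475 [-1.45  0.55  1.24  1.84 -0.56  1.17 -1.7 ]
```

View pics/z8.png

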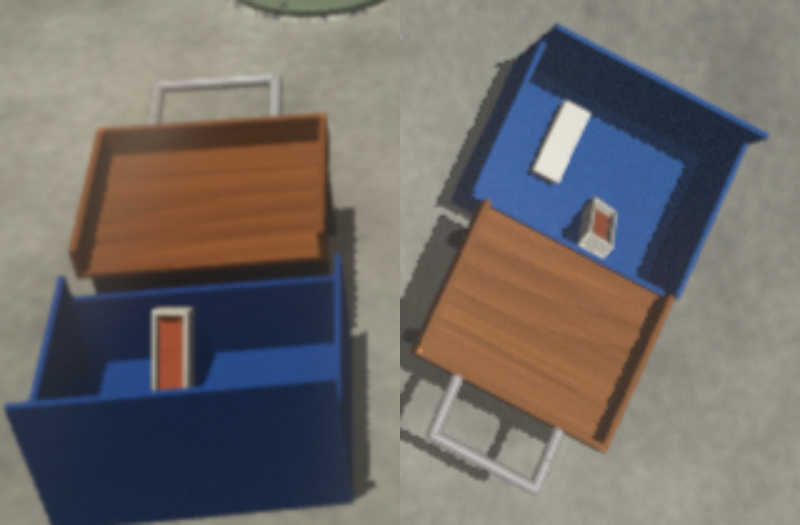

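View pics/t8.png

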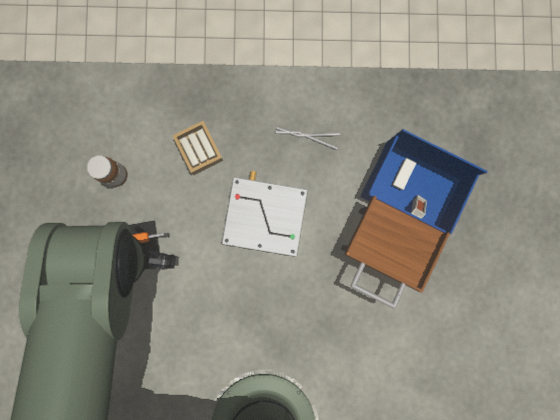

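```bash
python3 - <<'E'
from h import *
it,is_=optics.camera_info("top"),optics.camera_info("scene")
st=lambda p:[round(float((p-TC)@SXV),4),round(float((p-TC)@SYV),4),round(float(p[2]),3)]
C=lambda x,y:((x-400)/2.5+340-.3,y/2.625+120-.3); S=lambda x,y:(x/2.5+60-.3,y/2.5+150-.3)
print("far wall",[st(onz(it,*C(*p),.15)) for p in((555,25),(767,135))])
print("side wall near ends",[st(onz(it,*C(*p),.11)) for p in((680,297),)])
print("white",st(onz(it,*C(562,142),.026)))
# top rim end of leaning boat, corners
for a,b in (((598,199),(153,310)),((615,207),(190,310))): p,e=tri(it,C(*a),is_,S(*b)); print("rim top",st(p),e)
for p in((580,243),(598,256),(613,240)): print(st(onz(it,*C(*p),.086)),st(onz(it,*C(*p),.01)))
E
```

```text
far wall [[0.2508, 0.1122, 0.15], [0.2496, -0.1174, 0.15]]
side wall near ends [[0.0836, -0.1171, 0.11]]
white [0.1879, 0.0335, 0.026]
rim top [0.1341, -0.0206, 0.106] 0.030059301962652163
rim top [0.133, -0.015, 0.107] 0.016277642209751645
[0.0907, -0.0117, 0.086] [0.1058, -0.0316, 0.01]
[0.0874, -0.0336, 0.086] [0.1023, -0.0549, 0.01]
[0.1083, -0.0409, 0.086] [0.1245, -0.0627, 0.01]
```

The leaning boat is inside the bin (station x ≈0.10 where the bin spans 0.085–0.25, its centre ≈4–5 cm high), within limits and resting. Tray is flat. Now the probe: check IK for grasp and trace, then look from above.

```bash
cat >> h.py <<'E'
PT,PC=-.1558,np.array([.54825,.00241])
def seam(p): c,s=np.cos(PT),np.sin(PT); return np.array([[c,-s],[s,c]])@(np.array(p)/1e3)+PC
SEAM=[seam(p) for p in((-40,-80),(-40,-50),(-40,-20),(0,0),(40,20),(40,50),(40,80))]
E
python3 - <<'E'
from h import *
y=-1.393; d=np.array([np.cos(y),np.sin(y)]); m=np.array([.4797,.3596])
for off in(0,np.pi):
    R=down(y+off)
    for p in [[*m,.2],[*m,.073]]+[[*(s-.105*d),z] for s in SEAM for z in(.078,.15)]:
        q=env.inverse_kinematics(p,R); print(off,None if q is None else q.round(2)) if (q is None or p[2]>.19) else 0
env.reach([*m,.2],down(y))
im,i=grab("wrist","w9.png"); print(sensors.get_obs()["ee_pos"],sensors.get_obs()["joint_positions"].round(2))
print("pred mid top",proj(i,[*m,.104]),"tip",proj(i,[.4975,.2593,.03]))
for c,s,_ in blobs(im,(0,150,90),(16,255,255),200): print(c,s)
E
```

```text
0 [ 0.02  0.85 -1.28  1.66  0.84  1.29  1.9 ]
3.141592653589793 [-1.11  0.58  0.55  1.72 -0.36  0.94 -0.24]
[0.47953501 0.35961729 0.19980482] [ 0.02  0.85 -1.28  1.66  0.84  1.29  1.9 ]
pred mid top [281.86354019 205.06744866] tip [282.15861864  63.05551522]
[282.98434525 176.30971018] [ 265  101   35  185 4727]
```

View pics/w9.png

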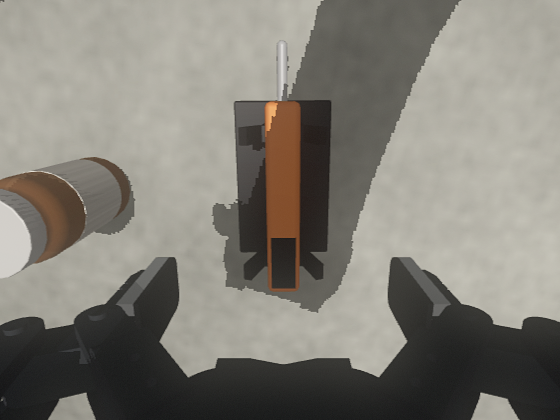

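```bash
python3 - <<'E'
from h import *
i=optics.camera_info("wrist")
a,b=onz(i,283.5,290,.104),onz(i,282.8,101,.104); print(a,b,(a+b)/2,np.linalg.norm(a-b),np.arctan2(*(b-a)[1::-1]))
im=cv2.imread("pics/w9.png")
# second view from lower: height of the handle
env.move_straight([.4797,.3596,.15],rate=.15)
im2,i2=grab("wrist","w10.png")
for c,s,_ in blobs(im2,(0,150,90),(16,255,255),200): print(c,s)
import numpy as np
p,e=tri(i,(282.8,101),i2,(283.,0)) if 0 else (0,0)
E
```

```text
[0.46682356 0.42481175 0.104     ] [0.49146463 0.29032854 0.104     ] [0.4791441  0.35757015 0.104     ] 0.13672203878617334 -1.3895785450964213
[283.01947525 188.13551528] [ 261   99   44  221 7394]
```

View pics/w10.png

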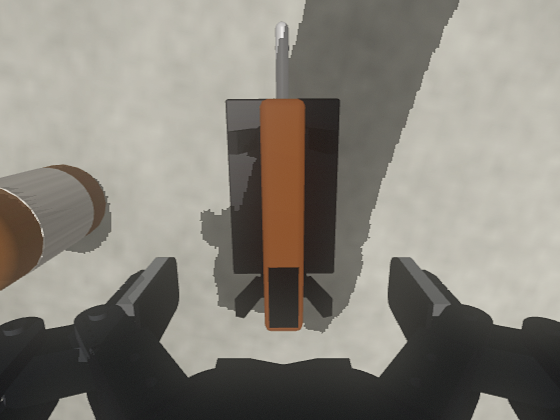

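```bash
python3 - <<'E'
from h import *
i2=optics.camera_info("wrist")
env_T=None
# view 1 pose: same attitude, 50 mm higher along z
i1={**i2,"cam_to_world":i2["cam_to_world"].copy()}; i1["cam_to_world"][2,3]+=.0498
print("rear top",tri(i1,(283.5,290),i2,(283.5,330)))
m=np.array([.4794,.3586]); 
print("hit",env.move_straight([*m,.073],rate=.06,f_stop=10))
o=sensors.get_obs(); print(o["ee_pos"])
claw.close(60); o=sensors.get_obs(); g=o["ee_pos"]; print("w",o["grip_width"],g,o["tcp_rot"][:,0]); np.save("g.npy",g); np.save("gR.npy",o["tcp_rot"])
env.move_straight([g[0],g[1],.155],rate=.06)
grab("wrist","w11.png"); grab("scene","s11.png"); print(sensors.get_obs()["t"],sensors.get_obs()["grip_width"])
E
```

```text
rear top (array([0.46682399, 0.42680826, 0.10227077]), np.float64(8.532855202309802e-05))
hit False
[0.4795253  0.35872299 0.07333449]
w 0.023169954248169283 [0.47942742 0.35864721 0.07318944] [ 1.76861594e-01 -9.84235731e-01 -4.08604309e-05]
44.8333 0.02319843699949042
```

View pics/w11.png

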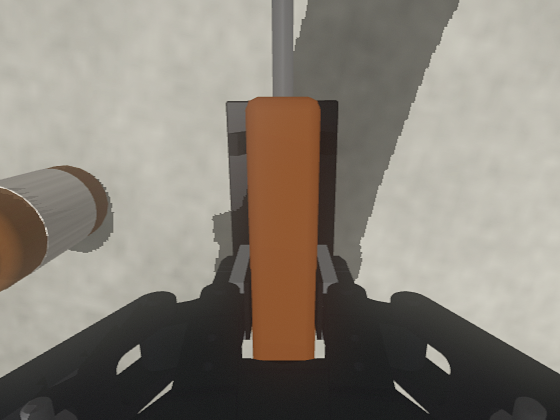

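View pics/s11.png

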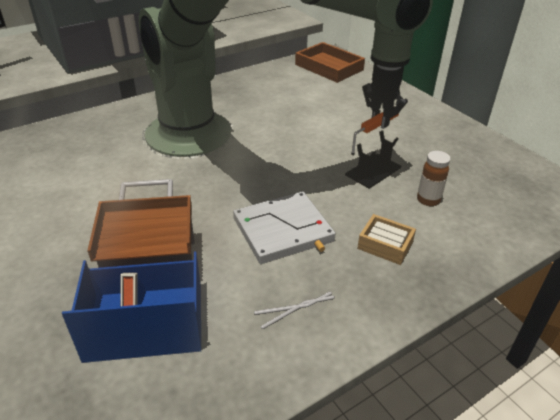

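```bash
python3 - <<'E'
from h import *
i=optics.camera_info("scene"); g=sensors.get_obs()["ee_pos"]; d=np.array([np.cos(-1.393),np.sin(-1.393),0])
print(g,"tip pred",proj(i,g+.105*d-Z*.048),"bend",proj(i,g+.105*d+Z*.0188),"front",proj(i,g+.07*d+Z*.0188))
im=cv2.imread("pics/s11.png")[80:190,320:440]; cv2.imwrite("pics/z11.png",cv2.resize(im,None,fx=6,fy=5,interpolation=2))
E
```

```text
[0.47935961 0.35855386 0.15472617] tip pred [351.85716479 153.55454443] bend [354.41399691 131.9406098 ] front [363.13041066 127.16639793]
```

View pics/z11.png

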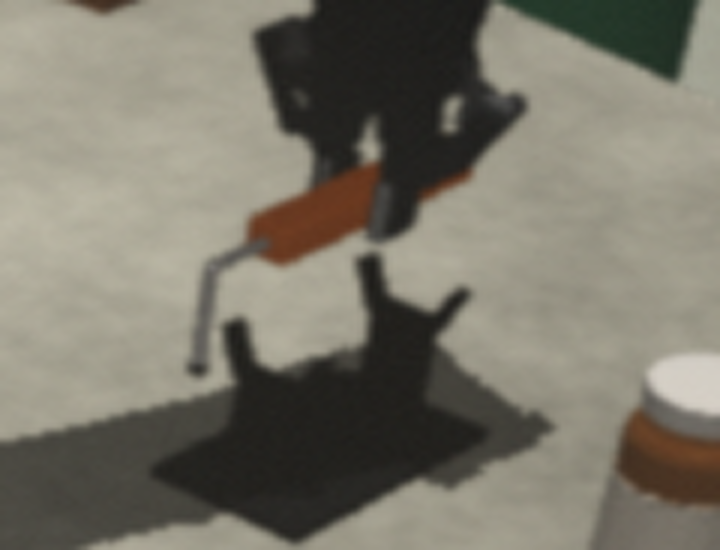

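Observed tip (352.3,153) and bend (354.8,132) match predicted (351.9,153.6) and (354.4,131.9): probe held level, offset <2 mm. Move to just above the green dot and check before descending.

```bash
cat >> h.py <<'E'
PD=np.array([np.cos(-1.393),np.sin(-1.393)])
def tcp(s,ztip): return np.array([*(s-.105*PD),ztip+.048])
E
python3 - <<'E'
from h import *
g=sensors.get_obs()["ee_pos"]; R=np.load("gR.npy")
env.move_straight([g[0],g[1],.2],rate=.1)
env.reach(tcp(SEAM[0],.08),R)
env.move_straight(tcp(SEAM[0],.045),rate=.05)
o=sensors.get_obs(); print(o["ee_pos"]-tcp(SEAM[0],.045),o["t"],o["grip_width"],o["wrist_force"])
ims,i=grab("scene","s12.png"); imt,it=grab("top","t12.png")
t=np.array([*SEAM[0],.045]); print("tip pred scene",proj(i,t),"top",proj(it,t),"dot scene",proj(i,[*SEAM[0],.03]),proj(it,[*SEAM[0],.03]))
u=cv2.imread("pics/s12.png")[170:270,220:340]; v=cv2.imread("pics/t12.png")[170:270,215:315]
cv2.imwrite("pics/z12.png",np.hstack([cv2.resize(u,(440,400),interpolation=2) if 0 else cv2.resize(u,(400,333),interpolation=2),cv2.resize(v,(333,333),interpolation=2)]))
E
```

```text
[1.01374284e-04 5.64785262e-05 1.48019584e-04] 47.5417 0.023491981497101674 [-0.33517309 -0.08407607 -1.93638146]
tip pred scene [246.33865168 213.6102804 ] top [292.38303252 236.12936106] dot scene [246.52773802 218.19216518] [291.98868761 236.2033013 ]
```

View pics/z12.png

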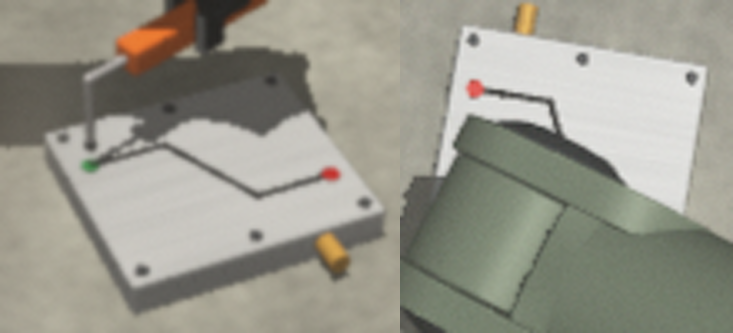

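View pics/t12.png

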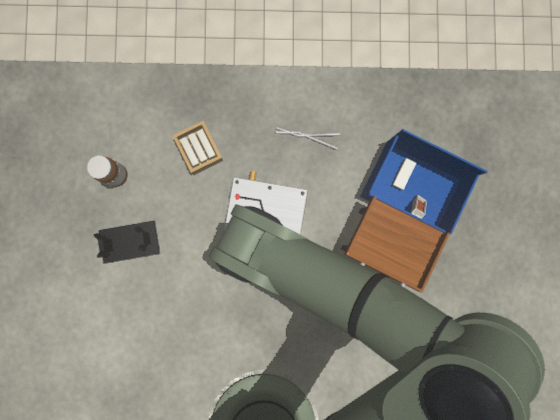

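Tip ball appears at scene px (247,213.6), predicted (246.3,213.6), right above the green dot. Descend and trace.

```bash
python3 - <<'E'
from h import *
zt=.033
hit=env.move_straight(tcp(SEAM[0],zt),rate=.02,f_stop=4); o=sensors.get_obs(); print(hit,o["ee_pos"][2]-.048,o["wrist_force"])
if hit: zt=o["ee_pos"][2]-.048+.002; env.move_straight(tcp(SEAM[0],zt),rate=.02)
env.pause(.4); grab("scene","s13a.png")
for k in (2,4,6):
    env.move_straight(tcp(SEAM[k],zt),rate=.018); env.pause(.25); grab("scene",f"s13_{k}.png")
    o=sensors.get_obs(); print(k,(o["ee_pos"]-tcp(SEAM[k],zt)).round(4),o["wrist_force"].round(1),o["t"])
env.pause(.3)
L=[cv2.resize(cv2.imread(f"pics/s13{n}.png")[180:260,225:345],(390,260),interpolation=2) for n in("a","_2","_4","_6")]
cv2.imwrite("pics/z13.png",np.vstack([np.hstack(L[:2]),np.hstack(L[2:])]))
E
```

```text
False 0.03303015064556371 [ 0.1987882   0.55188237 -1.94076449]
2 [-0. -0.  0.] [-0.3  0.2 -1.7] 52.625
4 [ 0. -0.  0.] [-0.9 -0.6 -2.1] 58.0417
6 [0. 0. 0.] [-0.2  1.  -1.2] 61.825
```

View pics/z13.png

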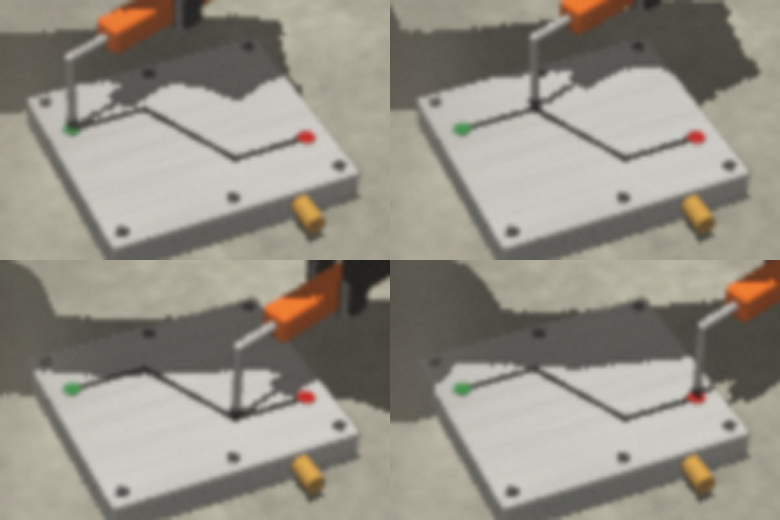

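The tip sits on green dot, both bends and red dot in the four frames. Return the probe.

```bash
python3 - <<'E'
from h import *
g=np.load("g.npy"); R=np.load("gR.npy"); p=sensors.get_obs()["ee_pos"]
env.move_straight([p[0],p[1],.19],rate=.1)
env.reach([g[0],g[1],.19],R)
env.move_straight([g[0],g[1],.12],rate=.08)
hit=env.move_straight([g[0],g[1],g[2]+.001],rate=.03,f_stop=10); o=sensors.get_obs(); print(hit,o["ee_pos"]-g,o["wrist_force"])
grab("scene","s14.png")
if o["ee_pos"][2]-g[2]<.006:
    claw.gripper_open(); env.pause(.3); env.move_straight([g[0],g[1],.2],rate=.1)
    im,i=grab("wrist","w14.png")
    for c,s,_ in blobs(im,(0,150,90),(16,255,255),200): print(c,s)
print(sensors.get_obs()["t"])
E
```

```text
False [4.22359398e-05 4.35185321e-05 1.12635849e-03] [ 0.21672679 -0.30086677 -2.46961563]
[282.94698085 177.25373448] [ 265  103   36  183 4753]
69.3417
```

View pics/w14.png

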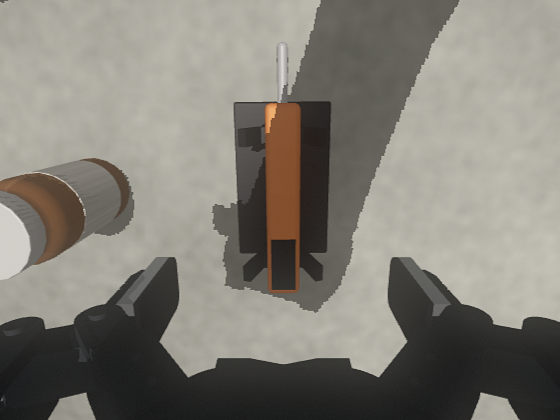

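The probe is back exactly as before (rows 103–291, col 283). Move the arm clear for a final look at everything.

```bash
python3 - <<'E'
from h import *
env.reach([.45,.1,.32],down(-1.0)); env.pause(.5)
grab("scene","s15.png"); grab("top","t15.png"); print(sensors.get_obs()["t"])
a=cv2.imread("pics/s15.png"); b=cv2.imread("pics/t15.png"); cv2.imwrite("pics/z15.png",np.hstack([a[120:360,60:460],b[100:340,80:480]]))
i=cv2.cvtColor(b,cv2.COLOR_BGR2RGB)
for c,s,_ in blobs(i,(0,150,120),(14,255,255),8): print(c.round(1),s)
d=cv2.absdiff(cv2.imread("pics/top0.png"),b).max(2)
for n,(x,y,w,h) in dict(box=(170,118,55,60),jar=(85,150,45,40),tongs=(270,120,75,35)).items(): print(n,int((d[y:y+h,x:x+w]>40).sum()))
E
```

```text
73.7167
[237. 196.] [236 195   3   3   9]
[125.3 240.5] [ 91 232  57  19 419]
box 0
jar 0
tongs 0
```

View pics/z15.png

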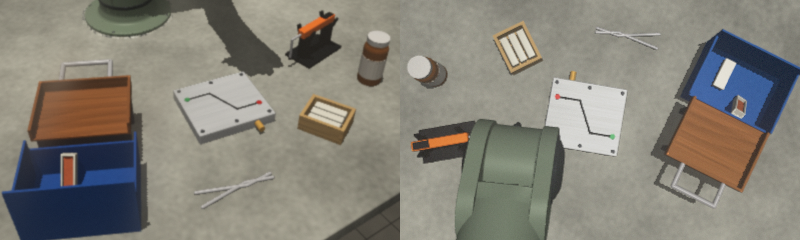

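All is in place: boats in the bin, tray flat, probe in its cradle, bystanders unchanged, arm clear. Handing in.

```bash
python3 -c "
from h import *
workorder.sign_off()"
```

```text
the job is handed in; nothing more can be done
```

The job is done and handed in after about 74 s of robot time; sign-off gave no verdict.

- **Boats:** There were two spent boats. I put both in the tray, raised the handle to about 1.1 rad to tip them into the bin, and lowered the tray flat again.
- **Seam:** I guided the probe tip about 3 mm above the plate from green to red at about 1.8 cm/s. The side-camera frames showed it on both dots and both bends, with no contact force.
- **Probe:** It is back in its cradle, matching the picture from before I took it to within about 2 pixels.
- **Bystanders:** The box, jar and tongs show no change in the top camera's picture against the start.

**Checks that were less than clean:**
- One boat rests on end, leaning against the bin's near wall. By my measurement it is inside the required limits, and it did not move between later pictures. The two-view measurement of its rim disagreed by 16–30 mm, so I relied on its position between the bin walls.
- One retreat move from the handle was refused as out of joint range, and I replaced it with a shorter one.

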